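# Free the seized sample cells from a locked cell rack

### The arm

A 6-joint arm with a two-finger parallel gripper is mounted at the origin on a cart in front of the work surface, level with it; the furniture and walls round the work are solid. World frame = base frame: x ahead of the robot, y to its left, z up, the work surface at z = 0. Lengths are in mm, angles in rad, forces in N, time in s.
With the tool pointing down it reaches from about 350 to 725 mm from the base axis. Payload 6 kg.
Tool frame: the origin (TCP) lies at the very end of the fingers, on their centre line; the grasp point (between the pads) lies 19 mm behind it; z points along the fingers, y is the line along which they close (so a half turn about z gives the same grasp; the last joint's range is limited). The gripper opens to 85 mm and grips with 20 to 120 N. Pads are 22 mm wide; open, the fingers measure 114 mm over their backs; the gripper's body (76 mm by 85 mm) begins 54 mm behind the grasp point. The pads swing forward as they close: fully open they stand 13 mm farther back than shut.
Start: joints at [-0.831, 0.04, 0.085, 0, -1.615, -0.334], TCP at [236.859, -551.245, 231.261] pointing down, gripper open.
Joint ranges: [-2.56, 2.56], [-1.29, 2.01], [-1.08, 1.49], [-3.29, 1.98], [-2.81, -0.18], [-2.99, 2.99]. Speed limits (rad/s): [2.57, 2.57, 3.01, 3.14, 3.14, 3.14].

### API

Orientations are given as a 3x3 rotation matrix whose columns are the frame's x, y, z axes.
In Python, from workcell import status, eyes, job gives the robot as it stands. The module is installed in compiled form; this text tells all that it offers.
- The arm moves only by the tool move_arm, never from a script. Its arguments are lists of equal length, an entry for each row: "twist": the turn, a rotation vector about the tool's x, y, z in degrees, a list of three; "dp": the shift along the tool's x, y, z in cm, a list of three; "claw": the gripper command: -1 is shut, 1 is fully open, values between are in proportion. A call has 1 to 12 rows; each row is the pose to reach, as a shift and turn from the pose commanded when the call began, along the tool's axes at that moment; what a row does not reach only later rows make up. A row lasts 1/10 s, in which the tool goes at most 50 mm and 8.59 degrees, less where a joint would pass 70% of its speed; a pose out of reach is approached as far as the arm can. A call with a gripper value outside its range is refused whole. The fingers move at their own pace and stop on an object; the grip force is fixed at half the most. Time passes only in rows, so rows that repeat a pose let the fingers close. It gives the time, the measured TCP pose, the force, the opening and the grip force at its end, in the units of the state.
- status.get_state(): the state, without advancing time (a new reading comes with each control period).
- eyes.read_camera(name): name is "scene" or "top"; returns the picture (420x560x3 uint8, red, green, blue); there is no depth.
- eyes.calibration(name): a dict with "fx", "fy", "cx", "cy" (pixels), "rvec" (rotation vector, rad) and "tvec" (3), from world to camera coordinates, as OpenCV has them. Camera axes: x right, y down, z forward; pixel columns grow to the right and rows downward; lengths in mm; the calibration is good to about 2 mm. A picture is of the moment at which its call begins. calibration takes no time and is no camera call.
- job.hand_in(): hands the job in; it is judged then, once.
The state is a dict: "t": time; "joints": joint angles; "joint_velocities": joint speeds; "tau": joint torques, N m; "ee_pos": TCP position; "orientation": TCP orientation; "ft_force": force on the tool from outside, world axes, zero at the start; "ft_torque": the same for the moment, N m; "width": opening from 0.0 (shut) to 1.0 (fully open); "grasp_force": force on a finger pad.
Only numpy, scipy, OpenCV 4.12 (cv2) and the standard library are available. Lean on these libraries where they do the work, as an engineer would, in place of code of your own. Each camera call takes 0.05 s, during which the arm holds its last target. There are 200 camera calls.

### The job

Empty the sample-cell rack: lift its lever out of the lock notch, move it across and let it drop into the release notch, then free every cell that is in the rack - they are wedged fast, so rock each one to and fro between its two grip blocks until it is loose before you pull it - and stand them upright in the white tray. When all the cells are in the tray, put the lever back down in its lock notch; leave the other things on the worktop alone.

Things in the scene. Friction and masses are not known exactly. Their poses are not given: they have to be found in the camera images.
- rack: the fixed rack: dark steel base plate 150 x 320 x 8 mm with two grey side rails (tops 74 mm above the worktop) and three nests between them in a row. Origin: on the worktop under the middle nest; x points away from the robot across the row (the rocking direction), y to the left along the row, z up
- tray: white open plastic tray, 160 (its x) x 250 (its y) x 30 mm high, walls and floor 5 mm thick, loose, 0.8 kg. Origin: centre of its underside
- lever_knob (a point): centre of the black cylindrical knob, 30 mm diameter, 28 mm high, on top of the lever, an upright steel rod at the right-hand end of the rack (rack x = 0, rack y = -150 mm locked, -175 mm released). With the lever down the knob's centre is 128 mm above the worktop
- gate_hump (a point): top of the hump between the two notches of the lever's gate, 92 mm above the worktop: two upright grey plates with a lock notch (rack y = -150 mm) and a release notch (-175 mm) in their top edge, in which the lever's cross pin lies. The lever must be lifted 12 mm or more for the pin to pass the hump
- lock_bar (a joint): travel in m of the lever and the lock bar it carries, along rack -y: 0 locked (steel tabs of the bar lie over the cells' shoulders, so they can neither be rocked nor lifted), 0.025 released. Friction 2.5 N; it stays where it is left
- lever_lift (a joint): height in m by which the lever is lifted, 0 = down in a notch, at most 0.024; it falls back under its own weight (0.16 kg) when let go, into a notch or onto the hump
- nest0 (a point): centre of the floor of nest 0 (8 mm above the worktop; rack y = -80 mm), axes as the rack's. The nest's pocket is 10 mm deep and 2.5 mm wider than the cell on every side
- grip0_near (a joint): how far (m) nest 0's grip block on the robot's side (rack -x) is pushed back, 0 to 0.018; friction 12 N, it stays. Black, 30 x 20 x 12 mm, underside 58 mm above the worktop. At 0 it lies 5 mm over the cell's shoulder and stops a straight pull after 10 mm; from 0.006 the shoulder passes. Lean the cell's top towards it to push it back (10 degrees about the cell's lower edge on that side is enough)
- grip0_far (a joint): how far (m) nest 0's grip block on the far side (rack +x) is pushed back, 0 to 0.018; friction 12 N, it stays. Black, 30 x 20 x 12 mm, underside 58 mm above the worktop. At 0 it lies 5 mm over the cell's shoulder and stops a straight pull after 10 mm; from 0.006 the shoulder passes. Lean the cell's top towards it to push it back (10 degrees about the cell's lower edge on that side is enough)
- nest1 (a point): centre of the floor of nest 1 (8 mm above the worktop; rack y = 0 mm), axes as the rack's. The nest's pocket is 10 mm deep and 2.5 mm wider than the cell on every side
- grip1_near (a joint): how far (m) nest 1's grip block on the robot's side (rack -x) is pushed back, 0 to 0.018; friction 12 N, it stays. Black, 30 x 20 x 12 mm, underside 58 mm above the worktop. At 0 it lies 5 mm over the cell's shoulder and stops a straight pull after 10 mm; from 0.006 the shoulder passes. Lean the cell's top towards it to push it back (10 degrees about the cell's lower edge on that side is enough)
- grip1_far (a joint): how far (m) nest 1's grip block on the far side (rack +x) is pushed back, 0 to 0.018; friction 12 N, it stays. Black, 30 x 20 x 12 mm, underside 58 mm above the worktop. At 0 it lies 5 mm over the cell's shoulder and stops a straight pull after 10 mm; from 0.006 the shoulder passes. Lean the cell's top towards it to push it back (10 degrees about the cell's lower edge on that side is enough)
- nest2 (a point): centre of the floor of nest 2 (8 mm above the worktop; rack y = 80 mm), axes as the rack's. The nest's pocket is 10 mm deep and 2.5 mm wider than the cell on every side
- grip2_near (a joint): how far (m) nest 2's grip block on the robot's side (rack -x) is pushed back, 0 to 0.018; friction 12 N, it stays. Black, 30 x 20 x 12 mm, underside 58 mm above the worktop. At 0 it lies 5 mm over the cell's shoulder and stops a straight pull after 10 mm; from 0.006 the shoulder passes. Lean the cell's top towards it to push it back (10 degrees about the cell's lower edge on that side is enough)
- grip2_far (a joint): how far (m) nest 2's grip block on the far side (rack +x) is pushed back, 0 to 0.018; friction 12 N, it stays. Black, 30 x 20 x 12 mm, underside 58 mm above the worktop. At 0 it lies 5 mm over the cell's shoulder and stops a straight pull after 10 mm; from 0.006 the shoulder passes. Lean the cell's top towards it to push it back (10 degrees about the cell's lower edge on that side is enough)
- cell0_mid (a point): centre of steel sample cell 0 (up to three alike; may be absent; stands in any nest, axes then as the rack's), half-way up: 57.5 mm above its underside. 115 mm high, about 0.36 kg. Foot 52 (x) x 36 (y) x 40 mm high with a round window; above its square shoulder the upper part, 40 (x) x 24 (y) x 75 mm: grip it across the 24 mm, above the rack's rails. 4 mm plug on top
- cell1_mid (a point): centre of steel sample cell 1 (up to three alike; may be absent; stands in any nest, axes then as the rack's), half-way up: 57.5 mm above its underside. 115 mm high, about 0.36 kg. Foot 52 (x) x 36 (y) x 40 mm high with a round window; above its square shoulder the upper part, 40 (x) x 24 (y) x 75 mm: grip it across the 24 mm, above the rack's rails. 4 mm plug on top
- cell2_mid (a point): centre of steel sample cell 2 (up to three alike; may be absent; stands in any nest, axes then as the rack's), half-way up: 57.5 mm above its underside. 115 mm high, about 0.36 kg. Foot 52 (x) x 36 (y) x 40 mm high with a round window; above its square shoulder the upper part, 40 (x) x 24 (y) x 75 mm: grip it across the 24 mm, above the rack's rails. 4 mm plug on top
- timer: small grey bench timer, 62 x 68 x 20 mm, origin under its centre; leave it alone
- salt_tub: round white tub with dark lid, 66 x 66 x 75 mm, origin under its centre; leave it alone
- carton: small white folding carton, 55 x 75 x 50 mm, origin under its centre; leave it alone

How it is judged:
By the outcome, as a careful person would: the job done as asked, in the order asked, and still so for the second after the job is handed in, with the robot touching nothing.
Of cell0, cell1, cell2 only 2 to 3 are there at a start; the rules pass over those that are not, and their reading is None.
At some moment in a run one of tray may be knocked a few centimetres aside while the robot is not near it.
It also fails if it takes over 210 s, if anything falls off the work surface, if the arm or the gripper's body presses on something with over 40 N, if the wrist force passes 120 N, or if a joint passes its speed limit or range.

## Working session

There is one attempt and no reset: what is moved stays moved. The work goes in short steps, Python scripts to look and compute and a tool call to move; the robot and the scene stay as the last step left them, time stands still between calls to the robot, and variables do not carry over. Pictures are saved under pics/ and viewed, at most 14 in all, crops included, and the job is handed in when it is done.

Besides the shell and the picture viewer there is one more tool, called by a JSON object that holds its "api" and its "payload", one argument or row to a line. move_arm: Moves the arm, as the interface text tells. Its arguments: {"type":"object","properties":{"twist":{"type":"array","items":{"type":"array","items":{"type":"number"}}},"dp":{"type":"array","items":{"type":"array","items":{"type":"number"}}},"claw":{"type":"array","items":{"type":"number"}}},"required":["twist","dp","claw"]}

```bash
mkdir -p pics; ls; python3 - <<'E'
from workcell import status, eyes
import cv2
s=status.get_state(); print({k:s[k] for k in ('t','ee_pos','orientation','width','ft_force')})
for n in ('scene','top'):
    cv2.imwrite(f'pics/{n}0.png',eyes.read_camera(n)[:,:,::-1]); print(n,eyes.calibration(n))
E
```

```text
pics
{'t': 0.0, 'ee_pos': array([ 236.80617787, -550.94414739,  230.26897401]), 'orientation': array([[-9.18778430e-01, -3.94772810e-01, -7.90395783e-04],
       [-3.94773588e-01,  9.18777086e-01,  1.57515394e-03],
       [ 1.04369587e-04,  1.75924484e-03, -9.99998447e-01]]), 'width': 0.9962484786647549, 'ft_force': array([0.85280092, 0.36213541, 0.88156286])}
scene {'fx': 439.0404369973003, 'fy': 439.0404369973003, 'cx': 281.53558770911366, 'cy': 210.43188439239754, 'rvec': array([ 0.75465071, -2.69769123,  0.97424415]), 'tvec': array([541.77511423, 257.9383621 , 942.93776613])}
top {'fx': 402.57729266853545, 'fy': 402.57729266853545, 'cx': 284.87627787895843, 'cy': 209.94006310634282, 'rvec': array([ 2.11902101, -2.10635606,  0.1727762 ]), 'tvec': array([ 81.04606856, 626.63865717, 992.48163327])}
```

View pics/scene0.png

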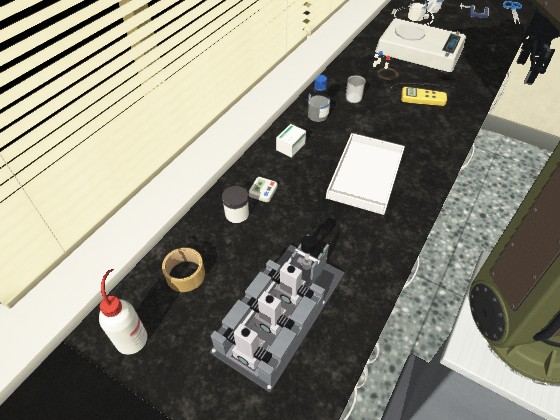

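View pics/top0.png

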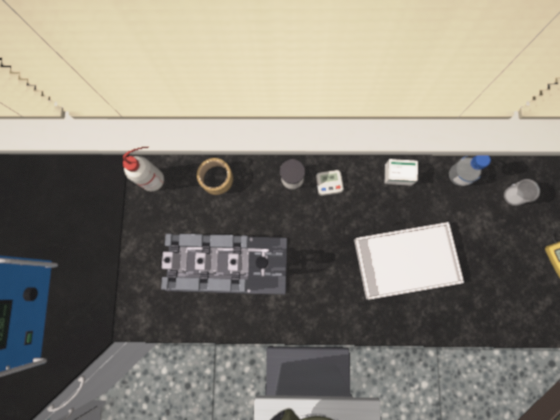

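All three nests hold cells. The rack is at top px (165–287, 233–294), the knob at about (262,262), and the tray at about (410,260). I'll enlarge both views next.

```bash
cat > h.py <<'E'
import numpy as np, cv2
from workcell import status, eyes
def cam(n):
    c=eyes.calibration(n); K=np.array([[c['fx'],0,c['cx']],[0,c['fy'],c['cy']],[0,0,1]])
    return K,cv2.Rodrigues(c['rvec'])[0],c['tvec']
def ray(n,uv):
    K,R,t=cam(n); d=R.T@np.linalg.inv(K)@np.array([uv[0],uv[1],1.]); return -R.T@t,d
def plane(n,uv,z):
    o,d=ray(n,uv); return o+d*(z-o[2])/d[2]
def tri(a,b):
    A=[];B=[]
    for n,uv in (('top',a),('scene',b)):
        o,d=ray(n,uv); d/=np.linalg.norm(d); P=np.eye(3)-np.outer(d,d); A.append(P);B.append(P@o)
    return np.linalg.lstsq(np.vstack(A),np.hstack(B),rcond=None)[0]
def proj(n,p):
    c=eyes.calibration(n);K,R,t=cam(n); return cv2.projectPoints(np.atleast_2d(np.float64(p)),R,t,K,None)[0][:,0]
def st():
    s=status.get_state(); print('t',round(s['t'],2),'p',s['ee_pos'].round(1),'w',round(s['width'],3),'g',round(s['grasp_force'],1),'F',s['ft_force'].round(1)); return s
def crop(img,x0,y0,x1,y1,k,fn):
    cv2.imwrite(fn,cv2.resize(img[y0:y1,x0:x1,:],None,fx=k,fy=k,interpolation=cv2.INTER_CUBIC))
E
python3 - <<'E'
import cv2
from h import *
t=cv2.imread('pics/top0.png');s=cv2.imread('pics/scene0.png')
crop(t,155,225,300,300,5,'pics/tc.png'); crop(s,205,210,350,390,3,'pics/sc.png')
# tray
m=((t.min(2)>170)).astype('uint8'); m[:,:340]=0;m[:215]=0;m[310:]=0; m[:,475:]=0
c=max(cv2.findContours(m,0,2)[0],key=cv2.contourArea);r=cv2.minAreaRect(c);b=cv2.boxPoints(r);print(r,b)
for z in (5,30): print(z,[plane('top',p,z).round(0)[:2].tolist() for p in b])
E
```

```text
((408.772216796875, 260.1836853027344), (62.32342529296875, 98.81929779052734), 80.18070220947266) [[354.77203 237.90486]
 [452.14368 221.05208]
 [462.7724  282.46252]
 [365.40076 299.3153 ]]
5 [[560.0, -104.0], [608.0, -368.0], [444.0, -384.0], [398.0, -128.0]]
30 [[557.0, -100.0], [603.0, -358.0], [443.0, -374.0], [399.0, -123.0]]
```

View pics/tc.png

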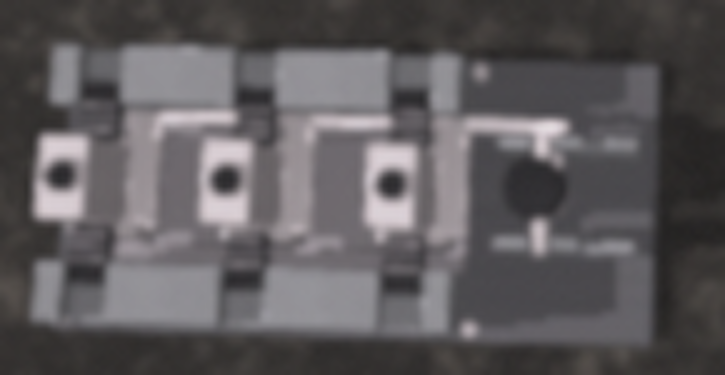

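View pics/sc.png

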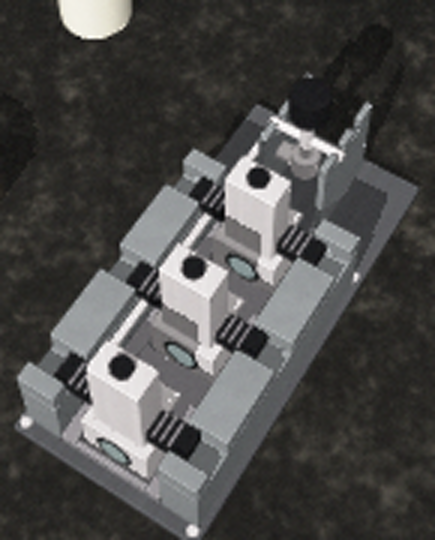

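The three cells, each with a black plug, are at crop px (62,176), (227,180) and (391,183). The knob is at (535,185) with its cross pin in the lock notch. The scene view shows plugs at (122,368), (193,267) and (259,178).

```bash
python3 - <<'E'
from h import *
T=[(62,176),(227,180),(391,183),(535,185)];S=[(122,368),(193,267),(259,178),(311,97)]
tt=[(155+x/5-.4,225+y/5-.4) for x,y in T]; ss=[(205+x/3-.3,210+y/3-.3) for x,y in S]
for a,b,z in zip(tt,ss,(127,127,127,142)): print(tri(a,b).round(1),plane('top',a,z).round(1),plane('scene',b,z).round(1))
# base plate corners
for p in [(658,65),(651,342)]: print('base',plane('top',(155+p[0]/5-.4,225+p[1]/5-.4),8).round(1))
for p in [(25,422),(193,532),(418,187)]: print('basescene',plane('scene',(205+p[0]/3-.3,210+p[1]/3-.3),8).round(1))
E
```

```text
[490.4 366.9 122.5] [490.4 365.5 127. ] [488.7 368.3 127. ]
[489.2 286.5 123.8] [489.  285.7 127. ] [488.2 287.9 127. ]
[487.4 206.9 124.2] [488.1 206.8 127. ] [485.7 208.2 127. ]
[486.4 136.8 135.3] [486.7 136.5 142. ] [483.7 141.  142. ]
base [559.7  81.9   8. ]
base [412.7  84.5   8. ]
basescene [559.1 394.6   8. ]
basescene [421.7 397.    8. ]
basescene [411.2  85.3   8. ]
```

```bash
cat >> h.py <<'E'
from scipy.spatial.transform import Rotation as Ro
RK=np.array([488.7,286.5,0]); TH=np.radians(-0.95)
def rack(x,y,z): return RK+[x*np.cos(TH)-y*np.sin(TH),x*np.sin(TH)+y*np.cos(TH),z]
def down(yaw,s=1): # tool y axis at world angle yaw deg, z down
    a=np.radians(yaw); y=np.array([np.cos(a),np.sin(a),0]); z=np.array([0,0,-1.]); return np.c_[np.cross(y,z),y,z]
def go(p,yaw=89.05,R=None):
    s=st(); R0=s['orientation']; R=down(yaw) if R is None else R
    print('dp cm',(R0.T@(np.array(p)-s['ee_pos'])/10).round(2),'twist',np.degrees(Ro.from_matrix(R0.T@R).as_rotvec()).round(2))
E
python3 -c "
from h import *
go(rack(0,-150,240)); print(rack(0,-150,0))"
```

```text
t 0.1 p [ 236.8 -551.   230.4] w 0.998 g 0.0 F [ 0.1 -0.1 -0.3]
dp cm [-50.06  53.32  -0.88] twist [ 0.09 -0.03 24.2 ]
[486.21301977 136.52061832   0.        ]
```

{"api": "move_arm", "payload": {
  "twist": [
    [0,0,8],
    [0,0,16],
    [0,0,24.2],
    [0,0,24.2],
    [0,0,24.2],
    [0,0,24.2],
    [0,0,24.2],
    [0,0,24.2],
    [0,0,24.2],
    [0,0,24.2],
    [0,0,24.2],
    [0,0,24.2]
  ],
  "dp": [
    [-3.4,3.6,-0.2],
    [-6.8,7.2,-0.5],
    [-10.2,10.9,-0.9],
    [-13.6,14.5,-0.9],
    [-17,18.1,-0.9],
    [-20.4,21.7,-0.9],
    [-23.8,25.3,-0.9],
    [-27.2,29,-0.9],
    [-30.6,32.6,-0.9],
    [-34,36.2,-0.9],
    [-37,39.4,-0.9],
    [-39,41.5,-0.9]
  ],
  "claw": [0.3,0.3,0.3,0.3,0.3,0.3,0.3,0.3,0.3,0.3,0.3,0.3]
}}

```text
t: 1.3
ee_pos: [431.6, -12.9, 239.8]
orientation: [[-1.0, 0.014, -0.001], [0.014, 1.0, 0.001], [0.001, 0.001, -1.0]]
ft_force: [-0.1, -0.7, 0.0]
width: 0.651
grasp_force: 0.0
```

```bash
python3 -c "
from h import *
go(rack(0,-150,170))"
```

```text
t 1.3 p [431.6 -12.9 239.8] w 0.651 g 0.0 F [-0.1 -0.7  0. ]
dp cm [-5.26 15.01  6.99] twist [ 0.04 -0.03  0.16]
```

{"api": "move_arm", "payload": {
  "twist": [
    [0,0,0],
    [0,0,0],
    [0,0,0.2],
    [0,0,0.2],
    [0,0,0.2],
    [0,0,0.2],
    [0,0,0.2],
    [0,0,0.2]
  ],
  "dp": [
    [-1.4,4,0],
    [-2.8,8,1],
    [-4.2,12,3],
    [-5.3,15,5],
    [-5.3,15,7],
    [-5.3,15,7],
    [-5.3,15,7],
    [-5.3,15,7]
  ],
  "claw": [0.3,0.3,0.3,0.3,0.3,0.3,0.3,0.3]
}}

```text
t: 2.1
ee_pos: [487.4, 132.7, 172.0]
orientation: [[-1.0, 0.021, 0.002], [0.021, 1.0, 0.001], [-0.002, 0.001, -1.0]]
ft_force: [0.5, -0.5, 0.9]
width: 0.646
grasp_force: 0.0
```

```bash
python3 - <<'E'
from h import *
i=eyes.read_camera('scene')[:,:,::-1];crop(i,240,170,380,300,5,'pics/s1.png')
t=eyes.read_camera('top')[:,:,::-1]; cv2.imwrite('pics/t1.png',t)
print(proj('scene',rack(0,-150,128)))
go(rack(0,-150,110))
E
```

```text
[[307.97619357 243.89418914]]
t 2.2 p [487.3 132.8 171.9] w 0.653 g 0.0 F [0.1 0.6 0.3]
dp cm [0.13 0.36 6.19] twist [ 0.08  0.12 -0.24]
```

View pics/s1.png

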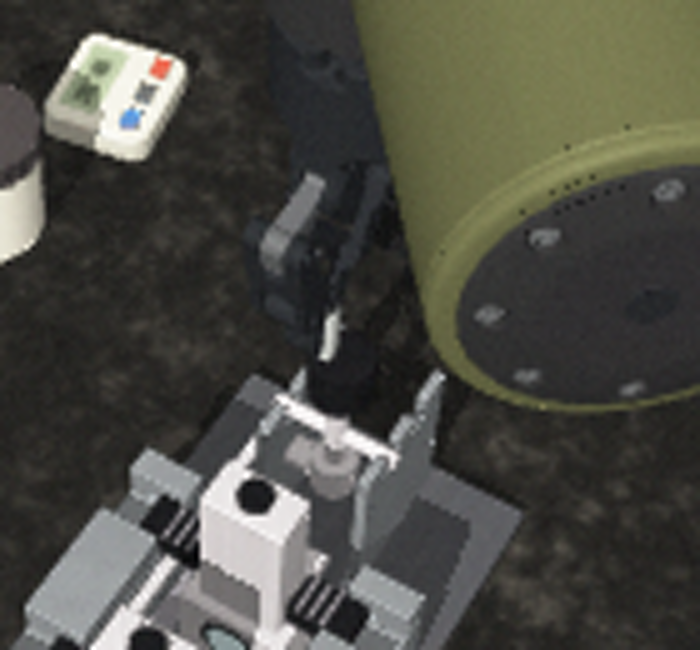

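The gripper is above the knob, which is at crop px (340,375), with one finger on each side of it. I'll descend.

{"api": "move_arm", "payload": {
  "twist": [
    [0,0,0],
    [0,0,0],
    [0,0,0],
    [0,0,0],
    [0,0,0],
    [0,0,0],
    [0,0,0],
    [0,0,0],
    [0,0,0],
    [0,0,0]
  ],
  "dp": [
    [0.1,0.3,0],
    [0.1,0.3,1.5],
    [0.1,0.3,3],
    [0.1,0.3,4.5],
    [0.1,0.3,6],
    [0.1,0.3,6],
    [0.1,0.3,6],
    [0.1,0.3,6],
    [0.1,0.3,6],
    [0.1,0.3,6]
  ],
  "claw": [0.3,0.3,0.3,0.3,0.3,0.3,0.3,-0.4,-0.7,-1]
}}

```text
t: 3.2
ee_pos: [486.4, 136.4, 111.5]
orientation: [[-1.0, 0.02, 0.002], [0.02, 1.0, 0.001], [-0.002, 0.001, -1.0]]
ft_force: [-0.6, -0.0, 2.9]
width: 0.331
grasp_force: 58.9
```

{"api": "move_arm", "payload": {
  "twist": [
    [0,0,0],
    [0,0,0],
    [0,0,0],
    [0,0,0]
  ],
  "dp": [
    [0,0,0],
    [0,0,0],
    [0,0,0],
    [0,0,0]
  ],
  "claw": [-1,-1,-1,-1]
}}

```text
t: 3.6
ee_pos: [486.4, 136.4, 111.4]
orientation: [[-1.0, 0.02, 0.002], [0.02, 1.0, 0.001], [-0.002, 0.001, -1.0]]
ft_force: [-1.1, 0.3, 5.2]
width: 0.334
grasp_force: 59.0
```

{"api": "move_arm", "payload": {
  "twist": [
    [0,0,0],
    [0,0,0],
    [0,0,0],
    [0,0,0],
    [0,0,0],
    [0,0,0]
  ],
  "dp": [
    [0,0,-0.4],
    [0,0,-0.8],
    [0,0,-1.2],
    [0,0,-1.7],
    [0,0,-1.7],
    [0,0,-1.7]
  ],
  "claw": [-1,-1,-1,-1,-1,-1]
}}

```text
t: 4.2
ee_pos: [486.2, 136.4, 127.4]
orientation: [[-1.0, 0.02, 0.001], [0.02, 1.0, 0.001], [-0.001, 0.001, -1.0]]
ft_force: [4.4, 2.4, -1.1]
width: 0.334
grasp_force: 59.2
```

{"api": "move_arm", "payload": {
  "twist": [
    [0,0,0],
    [0,0,0],
    [0,0,0],
    [0,0,0],
    [0,0,0],
    [0,0,0],
    [0,0,0]
  ],
  "dp": [
    [0,-0.5,0],
    [0,-1,0],
    [0,-1.5,0],
    [0,-2,0],
    [0,-2.5,0],
    [0,-2.5,0],
    [0,-2.5,0]
  ],
  "claw": [-1,-1,-1,-1,-1,-1,-1]
}}

```text
t: 4.9
ee_pos: [485.8, 112.3, 127.2]
orientation: [[-1.0, 0.02, 0.001], [0.02, 1.0, 0.003], [-0.001, 0.003, -1.0]]
ft_force: [5.2, 5.5, -1.8]
width: 0.333
grasp_force: 59.6
```

{"api": "move_arm", "payload": {
  "twist": [
    [0,0,0],
    [0,0,0],
    [0,0,0],
    [0,0,0],
    [0,0,0],
    [0,0,0]
  ],
  "dp": [
    [0,-0.1,0],
    [0,-0.1,0.5],
    [0,-0.1,1],
    [0,-0.1,1.5],
    [0,-0.1,1.6],
    [0,-0.1,1.6]
  ],
  "claw": [-1,-1,-1,-1,-1,-1]
}}

```text
t: 5.5
ee_pos: [485.8, 112.2, 111.5]
orientation: [[-1.0, 0.019, 0.002], [0.019, 1.0, 0.004], [-0.002, 0.004, -1.0]]
ft_force: [3.7, 9.6, -1.2]
width: 0.332
grasp_force: 60.1
```

{"api": "move_arm", "payload": {
  "twist": [
    [0,0,0],
    [0,0,0],
    [0,0,0],
    [0,0,0],
    [0,0,0],
    [0,0,0],
    [0,0,0],
    [0,0,0],
    [0,0,0]
  ],
  "dp": [
    [0,0,0],
    [0,0,0],
    [0,0,0],
    [0,0,0],
    [0,0,-1],
    [0,0,-3],
    [0,0,-5],
    [0,0,-6],
    [0,0,-6]
  ],
  "claw": [-0.2,0.1,0.3,0.3,0.3,0.3,0.3,0.3,0.3]
}}

```text
t: 6.4
ee_pos: [486.1, 110.4, 173.3]
orientation: [[-1.0, 0.02, 0.003], [0.02, 1.0, 0.002], [-0.003, 0.002, -1.0]]
ft_force: [0.8, 0.6, -0.9]
width: 0.649
grasp_force: 0.0
```

```bash
python3 - <<'E'
from h import *
i=eyes.read_camera('scene')[:,:,::-1];crop(i,240,170,380,300,5,'pics/s2.png')
go(rack(0,-80,150))
E
```

```text
t 6.45 p [485.5 110.3 171.7] w 0.649 g 0.0 F [-0.3  0.3 -0.6]
dp cm [0.01 9.62 2.18] twist [ 0.05  0.03 -0.21]
```

View pics/s2.png

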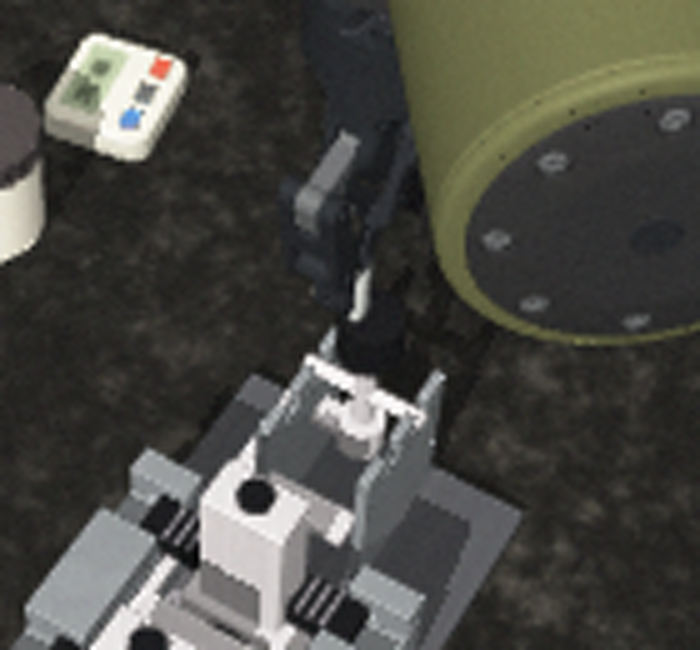

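The lever's cross pin is in the release notch and the bar has shifted. I'll go over cell 0.

{"api": "move_arm", "payload": {
  "twist": [
    [0,0,0],
    [0,0,0],
    [0,0,0],
    [0,0,0],
    [0,0,0],
    [0,0,0],
    [0,0,0],
    [0,0,0]
  ],
  "dp": [
    [0,3,-0.5],
    [0,6,-0.5],
    [0,8,0],
    [0,9.6,1],
    [0,9.6,2.5],
    [0,9.6,2.5],
    [0,9.6,2.5],
    [0,9.6,2.5]
  ],
  "claw": [0.2,0.2,0.2,0.2,0.2,0.2,0.2,0.2]
}}

```text
t: 7.25
ee_pos: [487.6, 205.5, 146.9]
orientation: [[-1.0, 0.021, 0.001], [0.021, 1.0, 0.0], [-0.001, 0.0, -1.0]]
ft_force: [0.9, 0.2, -0.5]
width: 0.599
grasp_force: 0.0
```

```bash
python3 - <<'E'
from h import *
go(rack(0,-80,85))
E
```

```text
t 7.25 p [487.6 205.5 146.9] w 0.599 g 0.0 F [ 0.9  0.2 -0.5]
dp cm [0.03 0.1  6.19] twist [ 0.02  0.04 -0.25]
```

{"api": "move_arm", "payload": {
  "twist": [
    [0,0,-0.2],
    [0,0,-0.2],
    [0,0,-0.2],
    [0,0,-0.2],
    [0,0,-0.2],
    [0,0,-0.2],
    [0,0,-0.2],
    [0,0,-0.2],
    [0,0,-0.2],
    [0,0,-0.2],
    [0,0,-0.2],
    [0,0,-0.2]
  ],
  "dp": [
    [0,0.1,1.5],
    [0,0.1,3],
    [0,0.1,4.5],
    [0,0.1,5.8],
    [0,0.1,6.2],
    [0,0.1,6.2],
    [0,0.1,6.2],
    [0,0.1,6.2],
    [0,0.1,6.2],
    [0,0.1,6.2],
    [0,0.1,6.2],
    [0,0.1,6.2]
  ],
  "claw": [0.2,0.2,0.2,0.2,0.2,0.2,-0.3,-0.6,-1,-1,-1,-1]
}}

```text
t: 8.45
ee_pos: [487.8, 207.5, 85.3]
orientation: [[-1.0, 0.016, 0.002], [0.016, 1.0, 0.001], [-0.001, 0.001, -1.0]]
ft_force: [-0.0, 1.3, 5.4]
width: 0.275
grasp_force: 60.0
```

```bash
cat >> h.py <<'E'
def rock(zt,angs,dx=0,half=26):
    # tool x is -rack x, y rack y, z down. positive angle = top leans to rack -x (near).
    for a in angs:
        near=a>0; px=half if near else -half   # pivot in tool x
        P=np.array([px,0,zt-8.]); t=np.radians(a)
        # near lean: body's top goes to tool +x ; about tool y: z down => top is -z ; rotate by -a about y sends -z to +x
        R=Ro.from_rotvec([0,-t,0]).as_matrix(); print(a,'twist y',-a,'dp cm',((P-R@P)/10).round(2))
E
python3 - <<'E'
from h import *
st(); rock(85,[6,12,-6,-12])
E
```

```text
t 8.45 p [487.8 207.5  85.3] w 0.275 g 60.0 F [-0.   1.3  5.4]
6 twist y -6 dp cm [ 0.82  0.   -0.23]
12 twist y -12 dp cm [ 1.66  0.   -0.37]
-6 twist y 6 dp cm [-0.82  0.   -0.23]
-12 twist y 12 dp cm [-1.66  0.   -0.37]
```

{"api": "move_arm", "payload": {
  "twist": [
    [0,-3,0],
    [0,-6,0],
    [0,-9,0],
    [0,-12,0],
    [0,-12,0]
  ],
  "dp": [
    [0.41,0,-0.12],
    [0.82,0,-0.23],
    [1.24,0,-0.31],
    [1.66,0,-0.37],
    [1.66,0,-0.37]
  ],
  "claw": [-1,-1,-1,-1,-1]
}}

```text
t: 8.95
ee_pos: [471.8, 207.6, 89.1]
orientation: [[-0.977, 0.015, 0.214], [0.014, 1.0, -0.002], [-0.214, 0.001, -0.977]]
ft_force: [13.1, -1.3, -2.6]
width: 0.271
grasp_force: 59.0
```

{"api": "move_arm", "payload": {
  "twist": [
    [0,3,0],
    [0,6,0],
    [0,9,0],
    [0,12,0],
    [0,12,0]
  ],
  "dp": [
    [-0.42,0,-0.03],
    [-0.83,0,-0.06],
    [-1.27,0,-0.02],
    [-1.7,0,0.02],
    [-1.7,0,0.02]
  ],
  "claw": [-1,-1,-1,-1,-1]
}}

```text
t: 9.45
ee_pos: [487.3, 206.5, 89.2]
orientation: [[-1.0, 0.019, -0.005], [0.019, 1.0, -0.001], [0.005, -0.002, -1.0]]
ft_force: [-0.2, -0.4, -4.3]
width: 0.273
grasp_force: 59.4
```

{"api": "move_arm", "payload": {
  "twist": [
    [0,0,0],
    [0,3,0],
    [0,6,0],
    [0,9,0],
    [0,12,0],
    [0,12,0]
  ],
  "dp": [
    [0,0,0.36],
    [-0.41,0,0.26],
    [-0.82,0,0.15],
    [-1.24,0,0.07],
    [-1.66,0,0],
    [-1.66,0,0]
  ],
  "claw": [-1,-1,-1,-1,-1,-1]
}}

```text
t: 10.05
ee_pos: [501.1, 206.2, 89.4]
orientation: [[-0.976, 0.016, -0.217], [0.017, 1.0, 0.001], [0.217, -0.003, -0.976]]
ft_force: [-10.7, -1.9, -0.9]
width: 0.273
grasp_force: 59.9
```

```bash
python3 - <<'E'
from h import *
go(rack(0,-80,86))
E
```

```text
t 10.05 p [501.1 206.2  89.4] w 0.273 g 59.9 F [-10.7  -1.9  -0.9]
dp cm [1.27 0.01 0.63] twist [-1.800e-01 -1.252e+01 -1.000e-02]
```

{"api": "move_arm", "payload": {
  "twist": [
    [0,-4,0],
    [0,-8,0],
    [0,-12.4,0],
    [0,-12.4,0],
    [0,-12.4,0],
    [0,-12.4,0],
    [0,-12.4,0],
    [0,-12.4,0]
  ],
  "dp": [
    [0.42,0,0.2],
    [0.85,0,0.35],
    [1.27,0,0.5],
    [1.27,0,0.5],
    [1.16,0,0],
    [1.05,0,-0.5],
    [0.94,0,-1],
    [0.84,0,-1.5]
  ],
  "claw": [-1,-1,-1,-1,-1,-1,-1,-1]
}}

```text
t: 10.85
ee_pos: [495.0, 206.1, 99.9]
orientation: [[-1.0, 0.018, -0.008], [0.018, 1.0, -0.004], [0.007, -0.004, -1.0]]
ft_force: [-10.4, -2.8, -10.8]
width: 0.274
grasp_force: 66.0
```

```bash
python3 - <<'E'
from h import *
go(rack(0,-80,245))
E
```

```text
t 10.85 p [495.  206.1  99.9] w 0.274 g 66.0 F [-10.4  -2.8 -10.8]
dp cm [  0.87  -0.03 -14.51] twist [-0.22 -0.43 -0.1 ]
```

{"api": "move_arm", "payload": {
  "twist": [
    [0,0,0],
    [0,-0.4,0],
    [0,-0.4,0],
    [0,-0.4,0],
    [0,-0.4,0],
    [0,-0.4,0],
    [0,-0.4,0]
  ],
  "dp": [
    [0.4,0,0],
    [0.8,0,0],
    [0.8,0,0],
    [0.8,0,-0.5],
    [0.8,0,-1.2],
    [0.8,0,-2],
    [0.8,0,-2.5]
  ],
  "claw": [-1,-1,-1,-1,-1,-1,-1]
}}

```text
t: 11.55
ee_pos: [491.3, 207.3, 134.4]
orientation: [[-1.0, 0.017, 0.016], [0.017, 1.0, 0.001], [-0.016, 0.001, -1.0]]
ft_force: [0.7, -1.5, -3.6]
width: 0.271
grasp_force: 66.6
```

{"api": "move_arm", "payload": {
  "twist": [
    [0,0,0],
    [0,0,0],
    [0,0,0],
    [0,0,0],
    [0,0,0],
    [0,0,0]
  ],
  "dp": [
    [0,0,-3],
    [0,0,-6],
    [0,0,-9],
    [0,0,-11.5],
    [0,0,-11.5],
    [0,0,-11.5]
  ],
  "claw": [-1,-1,-1,-1,-1,-1]
}}

```text
t: 12.15
ee_pos: [489.0, 207.4, 247.5]
orientation: [[-1.0, 0.017, 0.014], [0.017, 1.0, 0.001], [-0.014, 0.001, -1.0]]
ft_force: [0.0, 0.6, -5.2]
width: 0.272
grasp_force: 66.8
```

```bash
cat >> h.py <<'E'
def tray():
    t=eyes.read_camera('top')[:,:,::-1]
    m=(t.min(2)>150).astype('uint8'); m[:,:325]=0;m[:210]=0;m[325:]=0; m[:,490:]=0
    c=max(cv2.findContours(m,0,2)[0],key=cv2.contourArea);r=cv2.minAreaRect(cv2.convexHull(c));b=cv2.boxPoints(r)
    q=np.array([plane('top',p,22)[:2] for p in b]); c=q.mean(0)
    e=[q[(i+1)%4]-q[i] for i in range(4)]; L=max(e,key=lambda v:abs(v[1])); L=L*np.sign(L[1])
    yaw=np.degrees(np.arctan2(L[1],L[0])); print('tray c',c.round(1),'yaw y-axis',yaw.round(2),'px',r); return c,yaw
def tp(x,y,z,c,yaw):
    a=np.radians(yaw-90); return np.array([c[0]+x*np.cos(a)-y*np.sin(a),c[1]+x*np.sin(a)+y*np.cos(a),z])
E
python3 - <<'E'
from h import *
i=eyes.read_camera('scene')[:,:,::-1];crop(i,190,100,420,380,2,'pics/s3.png')
c,y=tray()
print(tp(0,70,0,c,y),tp(0,0,0,c,y),tp(0,-70,0,c,y))
go(tp(0,75,200,c,y),y)
E
```

```text
tray c [ 500.  -233.6] yaw y-axis 100.35 px ((405.93963623046875, 260.65771484375), (62.56271743774414, 92.91722106933594), 79.99201965332031)
[ 487.44464909 -164.69796344    0.        ] [ 500.01979135 -233.5591702     0.        ] [ 512.59493362 -302.42037697    0.        ]
t 12.25 p [488.6 207.  245.7] w 0.277 g 66.8 F [-0.2 -1.  -4.8]
dp cm [ -0.35 -36.67   4.62] twist [ -0.13   0.64 -11.29]
```

View pics/s3.png

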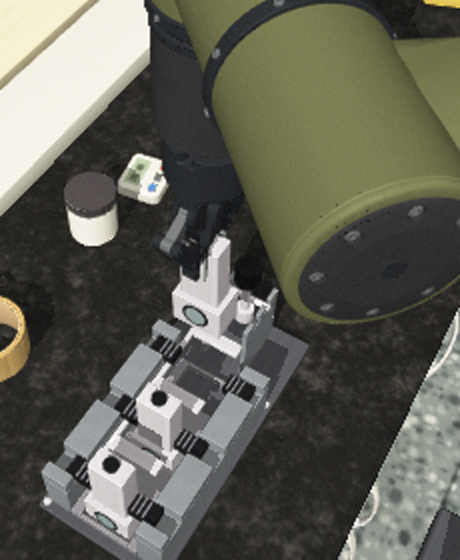

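The cell hangs upright in the gripper, clear of the rack. The tray is at about (500,-235).

```bash
python3 - <<'E'
from h import *
go(tp(0,-72,200,(500,-235.),100),100)
E
```

```text
t 12.25 p [488.6 207.  245.7] w 0.277 g 66.8 F [-0.2 -1.  -4.8]
dp cm [ -3.19 -51.23   4.67] twist [ -0.13   0.64 -10.94]
```

{"api": "move_arm", "payload": {
  "twist": [
    [0,0.6,0],
    [0,0.6,0],
    [0,0.6,-1],
    [0,0.6,-2],
    [0,0.6,-3],
    [0,0.6,-5],
    [0,0.6,-7],
    [0,0.6,-9],
    [0,0.6,-11],
    [0,0.6,-11],
    [0,0.6,-11],
    [0,0.6,-11]
  ],
  "dp": [
    [-0.2,-3,0],
    [-0.4,-7,0],
    [-0.7,-12,0],
    [-1,-17,0],
    [-1.3,-22,0],
    [-1.6,-27,0],
    [-1.9,-32,0],
    [-2.2,-37,0.5],
    [-2.5,-42,1],
    [-2.8,-46,2],
    [-3,-49,3],
    [-3.2,-51.2,4]
  ],
  "claw": [-1,-1,-1,-1,-1,-1,-1,-1,-1,-1,-1,-1]
}}

```text
t: 13.45
ee_pos: [512.1, -307.4, 205.3]
orientation: [[-0.985, -0.173, 0.0], [-0.173, 0.985, -0.0], [-0.0, -0.0, -1.0]]
ft_force: [-0.0, 0.0, -5.3]
width: 0.272
grasp_force: 66.6
```

```bash
python3 - <<'E'
from h import *
go(tp(0,-72,120,(500,-235.),100),100)
E
```

```text
t 13.45 p [ 512.1 -307.4  205.3] w 0.272 g 66.6 F [-0.   0.  -5.3]
dp cm [-0.07  0.14  8.53] twist [-0.    0.   -0.06]
```

{"api": "move_arm", "payload": {
  "twist": [
    [0,0,0],
    [0,0,0],
    [0,0,0],
    [0,0,0],
    [0,0,0],
    [0,0,0]
  ],
  "dp": [
    [0,0.1,3],
    [0,0.1,6],
    [0,0.1,8],
    [0,0.1,8.5],
    [0,0.1,8.5],
    [0,0.1,8.5]
  ],
  "claw": [-1,-1,-1,-1,-1,-1]
}}

```text
t: 14.05
ee_pos: [513.8, -304.8, 124.3]
orientation: [[-0.985, -0.175, 0.005], [-0.175, 0.985, -0.002], [-0.004, -0.003, -1.0]]
ft_force: [-0.1, 1.0, -2.7]
width: 0.27
grasp_force: 66.5
```

```bash
python3 - <<'E'
from h import *
i=eyes.read_camera('scene')[:,:,::-1];t=eyes.read_camera('top')[:,:,::-1]
a=cv2.resize(i[90:250,290:440],(0,0),fx=2.6,fy=2.6,interpolation=2);b=cv2.resize(t[205:325,335:485],(0,0),fx=2.6,fy=2.6,interpolation=2)
b=cv2.copyMakeBorder(b,0,a.shape[0]-b.shape[0],0,0,0);cv2.imwrite('pics/p1.png',np.hstack([a,b]))
go(tp(0,-72,82,(500,-235.),100),100)
E
```

```text
t 14.15 p [ 514.  -304.8  124.8] w 0.274 g 66.5 F [ 0.   0.6 -2.9]
dp cm [ 0.19 -0.07  4.28] twist [-0.17  0.31  0.06]
```

View pics/p1.png

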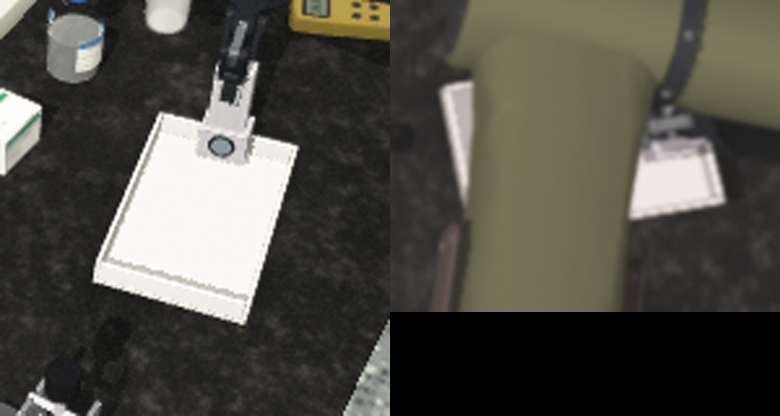

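The scene view shows the cell above the far end of the tray. The rim corners are at crop px (162,113), (298,147), (246,300) and (95,265).

```bash
python3 - <<'E'
from h import *
q=np.array([plane('scene',(290+x/2.6,90+y/2.6),30)[:2] for x,y in [(162,113),(298,147),(246,300),(95,265)]]);print(q.round(0),q.mean(0))
E
```

```text
[[ 597. -346.]
 [ 443. -373.]
 [ 406. -135.]
 [ 554.  -98.]] [ 499.93095858 -238.19755694]
```

{"api": "move_arm", "payload": {
  "twist": [
    [0,0.3,0],
    [0,0.3,0],
    [0,0.3,0],
    [0,0.3,0],
    [0,0.3,0],
    [0,0.3,0],
    [0,0.3,0]
  ],
  "dp": [
    [0,0,1],
    [0,0,2],
    [0,0,3],
    [0,0,3.6],
    [0,0,4.1],
    [0,0,4.3],
    [0,0,4.3]
  ],
  "claw": [-1,-1,-1,-1,-1,-1,-1]
}}

```text
t: 14.85
ee_pos: [513.3, -304.8, 83.5]
orientation: [[-0.985, -0.175, -0.001], [-0.175, 0.984, -0.004], [0.002, -0.003, -1.0]]
ft_force: [-7.6, 5.2, 12.2]
width: 0.271
grasp_force: 68.8
```

{"api": "move_arm", "payload": {
  "twist": [
    [0,0,0],
    [0,0,0],
    [0,0,0],
    [0,0,0],
    [0,0,0],
    [0,0,0],
    [0,0,0],
    [0,0,0],
    [0,0,0],
    [0,0,0]
  ],
  "dp": [
    [0,0,0],
    [0,0,0],
    [0,0,0],
    [0,0,0],
    [0,0,-1],
    [0,0,-3],
    [0,0,-6],
    [0,0,-10],
    [0,0,-14],
    [0,0,-15]
  ],
  "claw": [-0.3,0,0.2,0.2,0.2,0.2,0.2,0.2,0.2,0.2]
}}

```text
t: 15.85
ee_pos: [514.9, -305.4, 237.1]
orientation: [[-0.985, -0.174, 0.006], [-0.174, 0.985, -0.006], [-0.005, -0.007, -1.0]]
ft_force: [0.3, -1.3, 0.2]
width: 0.599
grasp_force: 0.0
```

```bash
python3 - <<'E'
from h import *
go(rack(0,0,200))
E
```

```text
t 15.85 p [ 514.9 -305.4  237.1] w 0.599 g 0.0 F [ 0.3 -1.3  0.2]
dp cm [-7.72 58.77  3.32] twist [-0.38  0.34 10.99]
```

{"api": "move_arm", "payload": {
  "twist": [
    [0,0,1],
    [0,0,3],
    [0,0,5],
    [0,0,7],
    [0,0,9],
    [-0.4,0.3,11],
    [-0.4,0.3,11],
    [-0.4,0.3,11],
    [-0.4,0.3,11],
    [-0.4,0.3,11],
    [-0.4,0.3,11],
    [-0.4,0.3,11]
  ],
  "dp": [
    [-0.6,4.8,0],
    [-1.2,9.6,0],
    [-1.9,14.5,0],
    [-2.5,19.4,0],
    [-3.2,24.3,0],
    [-3.8,29.2,0],
    [-4.5,34,0],
    [-5.1,39,0],
    [-5.8,44,0],
    [-6.4,49,0.5],
    [-7.1,54,2],
    [-7.7,58,3]
  ],
  "claw": [0.2,0.2,0.2,0.2,0.2,0.2,0.2,0.2,0.2,0.2,0.2,0.2]
}}

```text
t: 17.05
ee_pos: [487.7, 282.6, 199.2]
orientation: [[-1.0, 0.016, -0.007], [0.016, 1.0, 0.005], [0.007, 0.005, -1.0]]
ft_force: [0.9, -0.1, -0.3]
width: 0.599
grasp_force: 0.0
```

```bash
python3 - <<'E'
from h import *
i=eyes.read_camera('scene')[:,:,::-1]
cv2.imwrite('pics/s4.png',i)
go(rack(0,0,145))
E
```

```text
t 17.1 p [486.4 286.8 195.4] w 0.601 g 0.0 F [-2.8  0.7 -4.5]
dp cm [-0.28 -0.05  5.04] twist [ 0.23 -0.62  0.2 ]
```

View pics/s4.png

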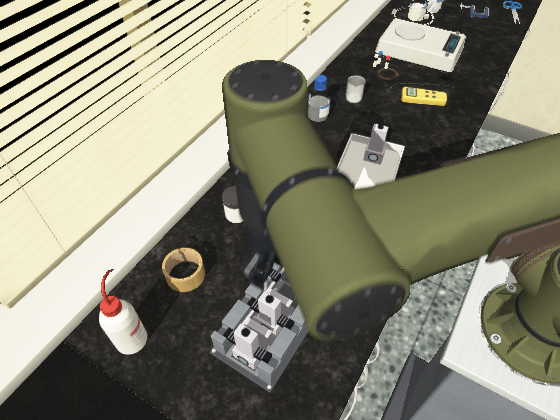

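The first cell stands upright in the tray at px (375,150). Next is the nest 1 cell.

{"api": "move_arm", "payload": {
  "twist": [
    [0,-0.5,0.2],
    [0,-0.5,0.2],
    [0,-0.5,0.2],
    [0,-0.5,0.2],
    [0,-0.5,0.2],
    [0,-0.5,0.2]
  ],
  "dp": [
    [-0.2,0,1.5],
    [-0.2,0,3],
    [-0.2,0,4.5],
    [-0.2,0,5],
    [-0.2,0,5],
    [-0.2,0,5]
  ],
  "claw": [0.2,0.2,0.2,0.2,0.2,0.2]
}}

```text
t: 17.7
ee_pos: [490.3, 280.2, 149.8]
orientation: [[-1.0, 0.021, 0.002], [0.021, 1.0, 0.005], [-0.002, 0.005, -1.0]]
ft_force: [0.7, 0.5, 0.2]
width: 0.601
grasp_force: 0.0
```

```bash
python3 - <<'E'
from h import *
go(rack(0,0,85))
E
```

```text
t 17.7 p [490.3 280.2 149.8] w 0.601 g 0.0 F [0.7 0.5 0.2]
dp cm [0.19 0.6  6.48] twist [ 0.29  0.12 -0.23]
```

{"api": "move_arm", "payload": {
  "twist": [
    [0.3,0.1,-0.2],
    [0.3,0.1,-0.2],
    [0.3,0.1,-0.2],
    [0.3,0.1,-0.2],
    [0.3,0.1,-0.2],
    [0.3,0.1,-0.2],
    [0.3,0.1,-0.2],
    [0.3,0.1,-0.2],
    [0.3,0.1,-0.2],
    [0.3,0.1,-0.2],
    [0.3,0.1,-0.2],
    [0.3,0.1,-0.2]
  ],
  "dp": [
    [0.1,0.6,0.3],
    [0.1,0.6,1.5],
    [0.1,0.6,3],
    [0.1,0.6,4.5],
    [0.1,0.6,6],
    [0.1,0.6,6.4],
    [0.1,0.6,6.4],
    [0.1,0.6,6.4],
    [0.1,0.6,6.4],
    [0.1,0.6,6.4],
    [0.1,0.6,6.4],
    [0.1,0.6,6.4]
  ],
  "claw": [0.2,0.2,0.2,0.2,0.2,0.2,0.2,-0.3,-0.6,-1,-1,-1]
}}

```text
t: 18.9
ee_pos: [489.6, 287.2, 86.1]
orientation: [[-1.0, 0.016, 0.001], [0.016, 1.0, 0.001], [-0.001, 0.001, -1.0]]
ft_force: [-0.3, 0.9, 4.0]
width: 0.271
grasp_force: 59.5
```

```bash
cat >> h.py <<'E'
def seq(zt,a=12.,half=26,lift=0):
    # moves: near lean from upright; then back+far lean expressed in the leaned frame; then upright in the far-leaned frame
    def T(ang):
        px=half if ang>0 else -half; P=np.array([px,0,zt-8.]);t=np.radians(ang)
        M=np.eye(4);R=Ro.from_rotvec([0,-t,0]).as_matrix();M[:3,:3]=R;M[:3,3]=P-R@P;return M
    for s0,path in ((0,[4,8,a]),(a,[8,4,0,-4,-8,-a]),(-a,[-8,-4,0])):
        for g in path:
            D=np.linalg.inv(T(s0))@T(g); print(s0,'->',g,'twist y',round(s0-g,1),'dp',(D[:3,3]/10).round(2))
    D=np.linalg.inv(T(-a))@(lambda M:(M.__setitem__((2,3),-30.),M)[1])(np.eye(4)); print('lift30',(D[:3,3]/10).round(2))
E
python3 - <<'E'
from h import *
st(); seq(85)
E
```

```text
t 18.9 p [489.6 287.2  86.1] w 0.271 g 59.5 F [-0.3  0.9  4. ]
0 -> 4 twist y -4 dp [ 0.54  0.   -0.16]
0 -> 8 twist y -8 dp [ 1.1   0.   -0.29]
0 -> 12.0 twist y -12.0 dp [ 1.66  0.   -0.37]
12.0 -> 8 twist y 4.0 dp [-0.53  0.    0.2 ]
12.0 -> 4 twist y 8.0 dp [-1.05  0.    0.44]
12.0 -> 0 twist y 12.0 dp [-1.54  0.    0.71]
12.0 -> -4 twist y 16.0 dp [-2.11  0.    0.66]
12.0 -> -8 twist y 20.0 dp [-2.68  0.    0.66]
12.0 -> -12.0 twist y 24.0 dp [-3.24  0.    0.69]
-12.0 -> -8 twist y -4.0 dp [0.53 0.   0.2 ]
-12.0 -> -4 twist y -8.0 dp [1.05 0.   0.44]
-12.0 -> 0 twist y -12.0 dp [1.54 0.   0.71]
lift30 [ 2.17  0.   -2.23]
```

{"api": "move_arm", "payload": {
  "twist": [
    [0,-4,0],
    [0,-8,0],
    [0,-12,0],
    [0,-12,0]
  ],
  "dp": [
    [0.54,0,-0.16],
    [1.1,0,-0.29],
    [1.66,0,-0.37],
    [1.66,0,-0.37]
  ],
  "claw": [-1,-1,-1,-1]
}}

```text
t: 19.3
ee_pos: [473.3, 287.4, 90.0]
orientation: [[-0.977, 0.014, 0.214], [0.014, 1.0, -0.002], [-0.214, 0.001, -0.977]]
ft_force: [12.6, 1.6, -3.8]
width: 0.273
grasp_force: 59.2
```

{"api": "move_arm", "payload": {
  "twist": [
    [0,4,0],
    [0,8,0],
    [0,12,0],
    [0,12,0],
    [0,16,0],
    [0,20,0],
    [0,24,0],
    [0,24,0]
  ],
  "dp": [
    [-0.53,0,0.2],
    [-1.05,0,0.44],
    [-1.54,0,0.71],
    [-1.54,0,0.71],
    [-2.1,0,0.66],
    [-2.7,0,0.66],
    [-3.3,0,0.69],
    [-3.3,0,0.69]
  ],
  "claw": [-1,-1,-1,-1,-1,-1,-1,-1]
}}

```text
t: 20.1
ee_pos: [505.3, 286.3, 89.2]
orientation: [[-0.976, 0.017, -0.216], [0.017, 1.0, 0.002], [0.216, -0.002, -0.976]]
ft_force: [-9.8, -0.3, 9.5]
width: 0.274
grasp_force: 61.3
```

{"api": "move_arm", "payload": {
  "twist": [
    [0,-4,0],
    [0,-8,0],
    [0,-12,0],
    [0,-12,0],
    [0,-12,0]
  ],
  "dp": [
    [0.53,0,0.2],
    [1.05,0,0.44],
    [1.54,0,0.65],
    [1.6,0,0.55],
    [1.7,0,0]
  ],
  "claw": [-1,-1,-1,-1,-1]
}}

```text
t: 20.6
ee_pos: [488.3, 286.3, 90.9]
orientation: [[-1.0, 0.016, -0.005], [0.016, 1.0, -0.002], [0.005, -0.002, -1.0]]
ft_force: [0.9, 0.5, -4.1]
width: 0.27
grasp_force: 59.9
```

```bash
python3 - <<'E'
from h import *
go(rack(0,0,130))
E
```

```text
t 20.6 p [488.3 286.3  90.9] w 0.27 g 59.9 F [ 0.9  0.5 -4.1]
dp cm [-0.02  0.01 -3.91] twist [-0.12 -0.27  0.04]
```

Both leans reached their full travel with about 12 N. I'll lift it out now.

{"api": "move_arm", "payload": {
  "twist": [
    [0,-0.3,0],
    [0,-0.3,0],
    [0,-0.3,0],
    [0,-0.3,0],
    [0,-0.3,0],
    [0,-0.3,0],
    [0,-0.3,0]
  ],
  "dp": [
    [0,0,-0.5],
    [0,0,-1],
    [0,0,-1.5],
    [0,0,-2],
    [0,0,-2.5],
    [0,0,-3],
    [0,0,-4]
  ],
  "claw": [-1,-1,-1,-1,-1,-1,-1]
}}

```text
t: 21.3
ee_pos: [489.2, 286.5, 132.2]
orientation: [[-1.0, 0.017, 0.003], [0.017, 1.0, -0.002], [-0.003, -0.002, -1.0]]
ft_force: [-0.2, -0.4, -4.0]
width: 0.274
grasp_force: 59.9
```

{"api": "move_arm", "payload": {
  "twist": [
    [0,0,0],
    [0,0,0],
    [0,0,0],
    [0,0,0],
    [0,0,0],
    [0,0,0]
  ],
  "dp": [
    [0,0,-3],
    [0,0,-6],
    [0,0,-9],
    [0,0,-11.5],
    [0,0,-11.5],
    [0,0,-11.5]
  ],
  "claw": [-1,-1,-1,-1,-1,-1]
}}

```text
t: 21.9
ee_pos: [488.9, 287.1, 247.5]
orientation: [[-1.0, 0.016, 0.005], [0.016, 1.0, 0.0], [-0.005, 0.0, -1.0]]
ft_force: [-0.1, 0.4, -3.4]
width: 0.27
grasp_force: 60.2
```

```bash
python3 - <<'E'
from h import *
tray()
i=eyes.read_camera('scene')[:,:,::-1]
a=cv2.resize(i[90:250,290:440],(0,0),fx=2.6,fy=2.6,interpolation=2);b=cv2.resize(i[210:360,200:350],(0,0),fx=2.6,fy=2.6,interpolation=2)
b=cv2.copyMakeBorder(b,0,a.shape[0]-b.shape[0],0,0,0);cv2.imwrite('pics/p2.png',np.hstack([a,b]))
go(tp(0,3,200,(500,-238.),100),100)
E
```

```text
tray c [ 500.6 -236.9] yaw y-axis 100.91 px ((407.2130126953125, 260.4268798828125), (61.78609848022461, 95.8641357421875), 79.42646789550781)
t 22.0 p [488.5 286.7 245.6] w 0.276 g 60.2 F [-0.6 -0.3 -4.5]
dp cm [ -1.95 -52.14   4.68] twist [ -0.14   0.13 -10.95]
```

View pics/p2.png

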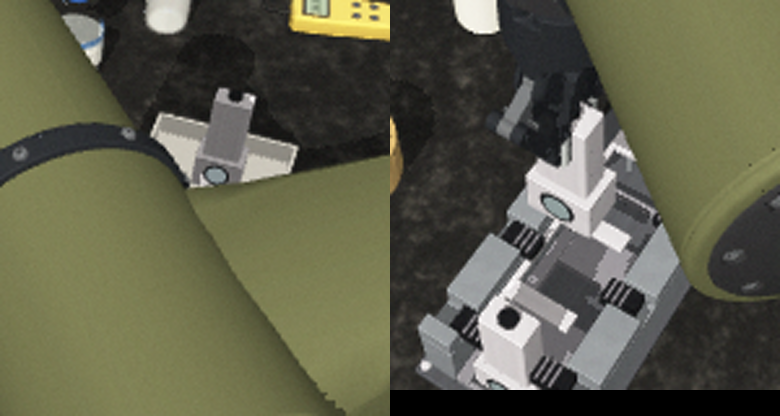

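The tray hasn't moved, the first cell is still standing at (215,150), and the second cell hangs clear and upright. I'll carry it over.

{"api": "move_arm", "payload": {
  "twist": [
    [0,0,0],
    [0,0,0],
    [0,0,-1],
    [0,0,-2],
    [0,0,-3],
    [0,0,-5],
    [0,0,-7],
    [0,0,-9],
    [0,0,-11],
    [0,0,-11],
    [0,0,-11],
    [0,0,-11]
  ],
  "dp": [
    [-0.1,-3,0],
    [-0.3,-7,0],
    [-0.5,-12,0],
    [-0.7,-17,0],
    [-0.9,-22,0],
    [-1.1,-27,0],
    [-1.3,-32,0],
    [-1.4,-37,0],
    [-1.6,-42,0.5],
    [-1.8,-46,1],
    [-1.9,-50,2],
    [-2,-52.1,3]
  ],
  "claw": [-1,-1,-1,-1,-1,-1,-1,-1,-1,-1,-1,-1]
}}

```text
t: 23.2
ee_pos: [499.4, -237.1, 215.8]
orientation: [[-0.985, -0.172, 0.002], [-0.172, 0.985, -0.001], [-0.002, -0.001, -1.0]]
ft_force: [-0.7, 0.1, -3.6]
width: 0.273
grasp_force: 60.5
```

```bash
python3 - <<'E'
from h import *
go(tp(0,3,130,(500,-238.),100),100)
E
```

```text
t 23.2 p [ 499.4 -237.1  215.8] w 0.273 g 60.5 F [-0.7  0.1 -3.6]
dp cm [-0.03  0.21  8.58] twist [-0.06  0.09 -0.1 ]
```

{"api": "move_arm", "payload": {
  "twist": [
    [0,0,0],
    [0,0,0],
    [0,0,0],
    [0,0,0],
    [0,0,0],
    [0,0,0],
    [0,0,0]
  ],
  "dp": [
    [0,0.1,2],
    [0,0.1,5],
    [0,0.1,8],
    [0,0.1,10],
    [0,0.1,10.5],
    [0,0.1,10.5],
    [0,0.1,10.5]
  ],
  "claw": [-1,-1,-1,-1,-1,-1,-1]
}}

```text
t: 23.9
ee_pos: [501.3, -233.8, 114.0]
orientation: [[-0.985, -0.175, 0.006], [-0.175, 0.985, -0.002], [-0.005, -0.003, -1.0]]
ft_force: [0.8, -0.7, -2.4]
width: 0.274
grasp_force: 60.5
```

```bash
python3 - <<'E'
from h import *
go(tp(0,3,83,(500,-238.),100),100)
E
```

```text
t 23.9 p [ 501.3 -233.8  114. ] w 0.274 g 60.5 F [ 0.8 -0.7 -2.4]
dp cm [ 0.22 -0.09  3.1 ] twist [-0.15  0.32  0.06]
```

{"api": "move_arm", "payload": {
  "twist": [
    [0,0.3,0],
    [0,0.3,0],
    [0,0.3,0],
    [0,0.3,0],
    [0,0.3,0],
    [0,0.3,0]
  ],
  "dp": [
    [0,0,1],
    [0,0,2],
    [0,0,2.6],
    [0,0,3],
    [0,0,3.1],
    [0,0,3.1]
  ],
  "claw": [-1,-1,-1,-1,-1,-1]
}}

```text
t: 24.5
ee_pos: [501.0, -233.7, 83.1]
orientation: [[-0.985, -0.175, -0.0], [-0.175, 0.985, -0.002], [0.001, -0.002, -1.0]]
ft_force: [-3.8, 1.3, 4.4]
width: 0.274
grasp_force: 61.5
```

{"api": "move_arm", "payload": {
  "twist": [
    [0,0,0],
    [0,0,0],
    [0,0,0],
    [0,0,0],
    [0,0,0],
    [0,0,0],
    [0,0,0],
    [0,0,0],
    [0,0,0],
    [0,0,0]
  ],
  "dp": [
    [0,0,0],
    [0,0,0],
    [0,0,0],
    [0,0,0],
    [0,0,-1],
    [0,0,-3],
    [0,0,-6],
    [0,0,-10],
    [0,0,-14],
    [0,0,-15]
  ],
  "claw": [-0.3,0,0.2,0.2,0.2,0.2,0.2,0.2,0.2,0.2]
}}

```text
t: 25.5
ee_pos: [502.4, -234.3, 238.6]
orientation: [[-0.985, -0.174, 0.008], [-0.174, 0.985, -0.005], [-0.007, -0.006, -1.0]]
ft_force: [-0.0, 0.1, 1.7]
width: 0.6
grasp_force: 0.0
```

```bash
python3 - <<'E'
from h import *
go(rack(0,80,190))
E
```

```text
t 25.5 p [ 502.4 -234.3  238.6] w 0.6 g 0.0 F [-0.   0.1  1.7]
dp cm [-9.22 59.4   4.56] twist [-0.31  0.43 10.99]
```

{"api": "move_arm", "payload": {
  "twist": [
    [0,0,1],
    [0,0,3],
    [0,0,5],
    [0,0,7],
    [0,0,9],
    [-0.3,0.4,11],
    [-0.3,0.4,11],
    [-0.3,0.4,11],
    [-0.3,0.4,11],
    [-0.3,0.4,11],
    [-0.3,0.4,11],
    [-0.3,0.4,11]
  ],
  "dp": [
    [-0.7,4.8,0],
    [-1.5,9.6,0],
    [-2.2,14.5,0],
    [-3,19.4,0],
    [-3.7,24.3,0],
    [-4.5,29.2,0],
    [-5.3,34,0],
    [-6,39,0],
    [-6.8,44,0],
    [-7.6,49,1],
    [-8.4,54,2.5],
    [-9.2,59,4]
  ],
  "claw": [0.2,0.2,0.2,0.2,0.2,0.2,0.2,0.2,0.2,0.2,0.2,0.2]
}}

```text
t: 26.7
ee_pos: [488.5, 357.8, 193.5]
orientation: [[-1.0, 0.016, -0.007], [0.016, 1.0, 0.004], [0.007, 0.004, -1.0]]
ft_force: [1.2, 0.3, 0.5]
width: 0.598
grasp_force: 0.0
```

```bash
python3 - <<'E'
from h import *
go(rack(0,80,145)); print(rack(0,80,0))
E
```

```text
t 26.7 p [488.5 357.8 193.5] w 0.598 g 0.0 F [1.2 0.3 0.5]
dp cm [-0.17  0.85  4.85] twist [ 0.21 -0.4   0.02]
[490.02638946 366.48900356   0.        ]
```

{"api": "move_arm", "payload": {
  "twist": [
    [0.2,-0.4,0],
    [0.2,-0.4,0],
    [0.2,-0.4,0],
    [0.2,-0.4,0],
    [0.2,-0.4,0],
    [0.2,-0.4,0],
    [0.2,-0.4,0]
  ],
  "dp": [
    [-0.1,0.5,1.5],
    [-0.1,0.5,3],
    [-0.1,0.5,4.5],
    [-0.1,0.5,4.7],
    [-0.1,0.5,4.7],
    [-0.1,0.5,4.7],
    [-0.1,0.5,4.7]
  ],
  "claw": [0.2,0.2,0.2,0.2,0.2,0.2,0.2]
}}

```text
t: 27.4
ee_pos: [490.1, 360.7, 147.6]
orientation: [[-1.0, 0.017, 0.0], [0.017, 1.0, 0.001], [-0.0, 0.001, -1.0]]
ft_force: [-0.5, 0.7, 0.2]
width: 0.603
grasp_force: 0.0
```

```bash
python3 - <<'E'
from h import *
go(rack(0,80,85.5))
E
```

```text
t 27.4 p [490.1 360.7 147.6] w 0.603 g 0.0 F [-0.5  0.7  0.2]
dp cm [0.02 0.58 6.21] twist [ 0.05  0.03 -0.04]
```

{"api": "move_arm", "payload": {
  "twist": [
    [0,0,0],
    [0,0,0],
    [0,0,0],
    [0,0,0],
    [0,0,0],
    [0,0,0],
    [0,0,0],
    [0,0,0],
    [0,0,0],
    [0,0,0],
    [0,0,0],
    [0,0,0]
  ],
  "dp": [
    [0,0.6,0.3],
    [0,0.6,1.5],
    [0,0.6,3],
    [0,0.6,4.5],
    [0,0.6,6],
    [0,0.6,6.2],
    [0,0.6,6.2],
    [0,0.6,6.2],
    [0,0.6,6.2],
    [0,0.6,6.2],
    [0,0.6,6.2],
    [0,0.6,6.2]
  ],
  "claw": [0.2,0.2,0.2,0.2,0.2,0.2,0.2,-0.3,-0.6,-1,-1,-1]
}}

```text
t: 28.6
ee_pos: [490.1, 367.2, 85.4]
orientation: [[-1.0, 0.016, 0.001], [0.016, 1.0, 0.001], [-0.001, 0.001, -1.0]]
ft_force: [-0.5, 1.4, 4.5]
width: 0.274
grasp_force: 59.7
```

{"api": "move_arm", "payload": {
  "twist": [
    [0,-4,0],
    [0,-8,0],
    [0,-12,0],
    [0,-12,0]
  ],
  "dp": [
    [0.54,0,-0.16],
    [1.1,0,-0.29],
    [1.66,0,-0.37],
    [1.66,0,-0.37]
  ],
  "claw": [-1,-1,-1,-1]
}}

```text
t: 29.0
ee_pos: [473.8, 367.3, 89.1]
orientation: [[-0.977, 0.014, 0.213], [0.014, 1.0, -0.002], [-0.213, 0.0, -0.977]]
ft_force: [13.1, 1.2, -3.4]
width: 0.272
grasp_force: 59.1
```

{"api": "move_arm", "payload": {
  "twist": [
    [0,4,0],
    [0,8,0],
    [0,12,0],
    [0,12,0],
    [0,16,0],
    [0,20,0],
    [0,24,0],
    [0,24,0]
  ],
  "dp": [
    [-0.53,0,0.2],
    [-1.05,0,0.44],
    [-1.54,0,0.71],
    [-1.54,0,0.71],
    [-2.1,0,0.66],
    [-2.7,0,0.66],
    [-3.3,0,0.69],
    [-3.3,0,0.69]
  ],
  "claw": [-1,-1,-1,-1,-1,-1,-1,-1]
}}

```text
t: 29.8
ee_pos: [505.9, 366.2, 88.5]
orientation: [[-0.976, 0.017, -0.216], [0.017, 1.0, 0.002], [0.216, -0.002, -0.976]]
ft_force: [-9.3, -0.9, 9.7]
width: 0.273
grasp_force: 61.1
```

{"api": "move_arm", "payload": {
  "twist": [
    [0,-4,0],
    [0,-8,0],
    [0,-12,0],
    [0,-12,0],
    [0,-12,0]
  ],
  "dp": [
    [0.53,0,0.2],
    [1.05,0,0.44],
    [1.54,0,0.65],
    [1.6,0,0.55],
    [1.7,0,0]
  ],
  "claw": [-1,-1,-1,-1,-1]
}}

```text
t: 30.3
ee_pos: [488.9, 366.2, 89.8]
orientation: [[-1.0, 0.016, -0.005], [0.016, 1.0, -0.002], [0.005, -0.002, -1.0]]
ft_force: [0.6, -0.2, -3.1]
width: 0.275
grasp_force: 59.3
```

```bash
python3 - <<'E'
from h import *
go(rack(0,80,130))
E
```

```text
t 30.3 p [488.9 366.2  89.8] w 0.275 g 59.3 F [ 0.6 -0.2 -3.1]
dp cm [-0.1   0.02 -4.02] twist [-0.14 -0.27  0.03]
```

{"api": "move_arm", "payload": {
  "twist": [
    [0,-0.3,0],
    [0,-0.3,0],
    [0,-0.3,0],
    [0,-0.3,0],
    [0,-0.3,0],
    [0,-0.3,0],
    [0,-0.3,0]
  ],
  "dp": [
    [-0.1,0,-0.5],
    [-0.1,0,-1],
    [-0.1,0,-1.5],
    [-0.1,0,-2],
    [-0.1,0,-2.5],
    [-0.1,0,-3],
    [-0.1,0,-4]
  ],
  "claw": [-1,-1,-1,-1,-1,-1,-1]
}}

```text
t: 31.0
ee_pos: [490.8, 366.5, 131.3]
orientation: [[-1.0, 0.017, 0.003], [0.017, 1.0, -0.002], [-0.003, -0.002, -1.0]]
ft_force: [0.2, -0.5, -4.4]
width: 0.272
grasp_force: 59.4
```

{"api": "move_arm", "payload": {
  "twist": [
    [0,0,0],
    [0,0,0],
    [0,0,0],
    [0,0,0],
    [0,0,0],
    [0,0,0]
  ],
  "dp": [
    [0,0,-3],
    [0,0,-6],
    [0,0,-9],
    [0,0,-11.5],
    [0,0,-11.5],
    [0,0,-11.5]
  ],
  "claw": [-1,-1,-1,-1,-1,-1]
}}

```text
t: 31.6
ee_pos: [490.4, 367.1, 246.4]
orientation: [[-1.0, 0.016, 0.004], [0.016, 1.0, 0.0], [-0.004, 0.0, -1.0]]
ft_force: [0.6, 0.1, -5.0]
width: 0.272
grasp_force: 59.8
```

```bash
python3 - <<'E'
from h import *
tray()
i=eyes.read_camera('scene')[:,:,::-1];t=eyes.read_camera('top')[:,:,::-1]
a=cv2.resize(i[90:250,290:440],(0,0),fx=2.6,fy=2.6,interpolation=2);b=cv2.resize(t[205:325,335:485],(0,0),fx=2.6,fy=2.6,interpolation=2)
b=cv2.copyMakeBorder(b,0,a.shape[0]-b.shape[0],0,0,0);cv2.imwrite('pics/p3.png',np.hstack([a,b]))
go(tp(0,75,200,(500,-238.),100),100)
E
```

```text
tray c [ 500.1 -241.1] yaw y-axis 100.09 px ((408.81964111328125, 260.632568359375), (61.64300537109375, 99.27865600585938), 80.2475814819336)
t 31.75 p [490.1 366.5 244.3] w 0.269 g 59.7 F [-0.   0.8 -4.4]
dp cm [ -0.56 -53.05   4.59] twist [ -0.18   0.09 -10.95]
```

View pics/p3.png

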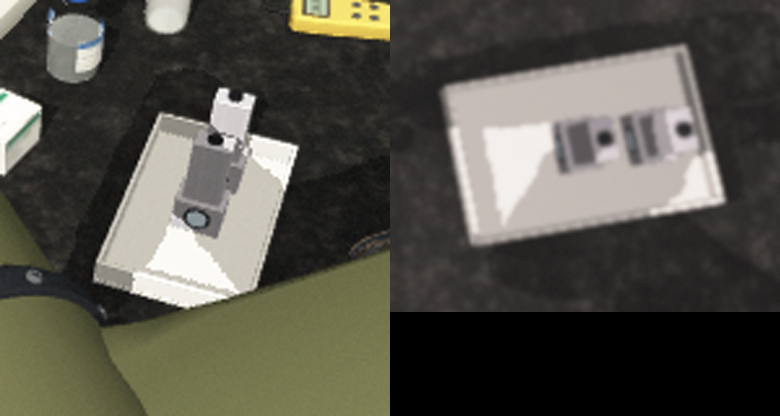

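Both cells stand upright in the tray, which hasn't moved. The left third of it is free for the last cell.

{"api": "move_arm", "payload": {
  "twist": [
    [0,0,0],
    [0,0,0],
    [0,0,-1],
    [0,0,-2],
    [0,0,-3],
    [0,0,-5],
    [0,0,-7],
    [0,0,-9],
    [0,0,-11],
    [0,0,-11],
    [0,0,-11],
    [0,0,-11]
  ],
  "dp": [
    [0,-3,-0.3],
    [-0.1,-7,-0.3],
    [-0.1,-12,-0.3],
    [-0.2,-17,-0.3],
    [-0.2,-22,-0.3],
    [-0.3,-27,-0.3],
    [-0.3,-32,-0.3],
    [-0.4,-37,0],
    [-0.4,-42,0.5],
    [-0.5,-47,1],
    [-0.6,-51,2],
    [-0.6,-53.1,3]
  ],
  "claw": [-1,-1,-1,-1,-1,-1,-1,-1,-1,-1,-1,-1]
}}

```text
t: 32.95
ee_pos: [486.9, -167.2, 215.4]
orientation: [[-0.985, -0.172, 0.002], [-0.172, 0.985, -0.001], [-0.002, -0.002, -1.0]]
ft_force: [0.4, 0.9, -4.6]
width: 0.277
grasp_force: 60.5
```

{"api": "move_arm", "payload": {
  "twist": [
    [0,0,0],
    [0,0,0],
    [0,0,0],
    [0,0,0],
    [0,0,0],
    [0,0,0],
    [0,0,0]
  ],
  "dp": [
    [0,0,2],
    [0,0,5],
    [0,0,8],
    [0,0,10],
    [0,0,10.3],
    [0,0,10.3],
    [0,0,10.3]
  ],
  "claw": [-1,-1,-1,-1,-1,-1,-1]
}}

```text
t: 33.65
ee_pos: [489.0, -164.5, 115.4]
orientation: [[-0.985, -0.175, 0.006], [-0.175, 0.985, -0.001], [-0.006, -0.003, -1.0]]
ft_force: [0.9, -0.1, -4.6]
width: 0.275
grasp_force: 60.3
```

```bash
python3 - <<'E'
from h import *
go(tp(0,75,82.3,(500,-238.),100),100)
E
```

```text
t 33.65 p [ 489.  -164.5  115.4] w 0.275 g 60.3 F [ 0.9 -0.1 -4.6]
dp cm [0.21 0.08 3.3 ] twist [-0.14  0.33  0.06]
```

{"api": "move_arm", "payload": {
  "twist": [
    [0,0.3,0],
    [0,0.3,0],
    [0,0.3,0],
    [0,0.3,0],
    [0,0.3,0],
    [0,0.3,0]
  ],
  "dp": [
    [0,0,1],
    [0,0,2],
    [0,0,2.7],
    [0,0,3.1],
    [0,0,3.3],
    [0,0,3.3]
  ],
  "claw": [-1,-1,-1,-1,-1,-1]
}}

```text
t: 34.25
ee_pos: [488.7, -164.6, 82.2]
orientation: [[-0.985, -0.175, -0.0], [-0.175, 0.985, -0.003], [0.001, -0.002, -1.0]]
ft_force: [-2.8, 0.0, 2.5]
width: 0.276
grasp_force: 61.4
```

{"api": "move_arm", "payload": {
  "twist": [
    [0,0,0],
    [0,0,0],
    [0,0,0],
    [0,0,0],
    [0,0,0],
    [0,0,0],
    [0,0,0],
    [0,0,0],
    [0,0,0],
    [0,0,0]
  ],
  "dp": [
    [0,0,0],
    [0,0,0],
    [0,0,0],
    [0,0,0],
    [0,0,-1],
    [0,0,-3],
    [0,0,-6],
    [0,0,-10],
    [0,0,-14],
    [0,0,-15]
  ],
  "claw": [-0.3,0,0.2,0.2,0.2,0.2,0.2,0.2,0.2,0.2]
}}

```text
t: 35.25
ee_pos: [490.1, -164.8, 237.4]
orientation: [[-0.985, -0.174, 0.008], [-0.174, 0.985, -0.004], [-0.007, -0.005, -1.0]]
ft_force: [-0.2, 1.7, 0.4]
width: 0.597
grasp_force: 0.0
```

```bash
python3 - <<'E'
from h import *
go([485.9,111.9,180])
E
```

```text
t 35.25 p [ 490.1 -164.8  237.4] w 0.597 g 0.0 F [-0.2  1.7  0.4]
dp cm [-4.37 27.35  5.64] twist [-0.24  0.42 10.99]
```

{"api": "move_arm", "payload": {
  "twist": [
    [0,0,2],
    [0,0,4],
    [0,0,7],
    [0,0,9],
    [-0.2,0.4,11],
    [-0.2,0.4,11],
    [-0.2,0.4,11],
    [-0.2,0.4,11],
    [-0.2,0.4,11],
    [-0.2,0.4,11]
  ],
  "dp": [
    [-0.7,4.5,0],
    [-1.5,9,0],
    [-2.2,14,0],
    [-3,18.6,0],
    [-3.7,23,1],
    [-4.4,27.3,3],
    [-4.4,27.3,5],
    [-4.4,27.3,5.6],
    [-4.4,27.3,5.6],
    [-4.4,27.3,5.6]
  ],
  "claw": [0.3,0.3,0.3,0.3,0.3,0.3,0.3,0.3,0.3,0.3]
}}

```text
t: 36.25
ee_pos: [484.9, 111.6, 175.9]
orientation: [[-1.0, 0.018, -0.006], [0.018, 1.0, 0.002], [0.006, 0.001, -1.0]]
ft_force: [0.2, 0.1, 0.1]
width: 0.647
grasp_force: 0.0
```

```bash
python3 - <<'E'
from h import *
go([485.9,111.7,111.5])
i=eyes.read_camera('scene')[:,:,::-1];t=eyes.read_camera('top')[:,:,::-1]
a=cv2.resize(i[210:330,240:390],(0,0),fx=2.6,fy=2.6,interpolation=2);b=cv2.resize(t[205:325,335:485],(0,0),fx=2.6,fy=2.6,interpolation=2)
cv2.imwrite('pics/p4.png',np.hstack([a,b]))
E
```

```text
t 36.25 p [484.9 111.6 175.9] w 0.647 g 0.0 F [0.2 0.1 0.1]
dp cm [-0.14  0.    6.44] twist [ 0.08 -0.36 -0.07]
```

View pics/p4.png

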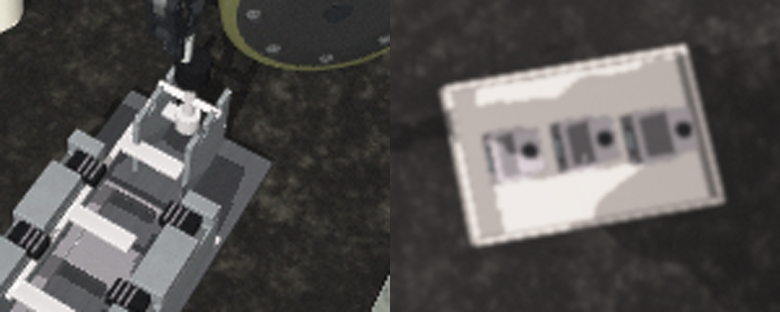

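The rack is empty and all three cells stand in the tray. The gripper is over the knob in the release notch.

{"api": "move_arm", "payload": {
  "twist": [
    [0,-0.3,0],
    [0,-0.3,0],
    [0,-0.3,0],
    [0,-0.3,0],
    [0,-0.3,0],
    [0,-0.3,0],
    [0,-0.3,0],
    [0,-0.3,0],
    [0,-0.3,0],
    [0,-0.3,0],
    [0,-0.3,0],
    [0,-0.3,0]
  ],
  "dp": [
    [-0.1,0,1.5],
    [-0.1,0,3],
    [-0.1,0,4.5],
    [-0.1,0,6],
    [-0.1,0,6.4],
    [-0.1,0,6.4],
    [-0.1,0,6.4],
    [-0.1,0,6.4],
    [-0.1,0,6.4],
    [-0.1,0,6.4],
    [-0.1,0,6.4],
    [-0.1,0,6.4]
  ],
  "claw": [0.3,0.3,0.3,0.3,0.3,0.3,0.3,-0.3,-0.6,-1,-1,-1]
}}

```text
t: 37.55
ee_pos: [485.2, 112.5, 111.4]
orientation: [[-1.0, 0.016, -0.002], [0.016, 1.0, 0.002], [0.002, 0.001, -1.0]]
ft_force: [-1.6, 0.8, 5.9]
width: 0.33
grasp_force: 59.0
```

{"api": "move_arm", "payload": {
  "twist": [
    [0,0,0],
    [0,0,0],
    [0,0,0],
    [0,0,0],
    [0,0,0],
    [0,0,0]
  ],
  "dp": [
    [0,0,-0.4],
    [0,0,-0.8],
    [0,0,-1.2],
    [0,0,-1.7],
    [0,0,-1.7],
    [0,0,-1.7]
  ],
  "claw": [-1,-1,-1,-1,-1,-1]
}}

```text
t: 38.15
ee_pos: [485.0, 112.5, 127.6]
orientation: [[-1.0, 0.017, -0.002], [0.017, 1.0, 0.002], [0.002, 0.001, -1.0]]
ft_force: [4.4, -0.2, -2.3]
width: 0.337
grasp_force: 59.2
```

```bash
python3 - <<'E'
from h import *
go([486.4,136.6,127.4])
E
```

```text
t 38.15 p [485.  112.5 127.6] w 0.337 g 59.2 F [ 4.4 -0.2 -2.3]
dp cm [-0.1   2.41  0.03] twist [ 0.09 -0.14 -0.  ]
```

{"api": "move_arm", "payload": {
  "twist": [
    [0,0,0],
    [0,0,0],
    [0,0,0],
    [0,0,0],
    [0,0,0],
    [0,0,0],
    [0,0,0]
  ],
  "dp": [
    [0,0.5,0],
    [0,1,0],
    [0,1.5,0],
    [0,2,0],
    [0,2.5,0],
    [0,2.5,0],
    [0,2.5,0]
  ],
  "claw": [-1,-1,-1,-1,-1,-1,-1]
}}

```text
t: 38.85
ee_pos: [485.4, 137.4, 127.4]
orientation: [[-1.0, 0.017, -0.003], [0.017, 1.0, 0.001], [0.003, 0.001, -1.0]]
ft_force: [5.2, 0.8, -3.0]
width: 0.333
grasp_force: 59.2
```

{"api": "move_arm", "payload": {
  "twist": [
    [0,0,0],
    [0,0,0],
    [0,0,0],
    [0,0,0],
    [0,0,0]
  ],
  "dp": [
    [0,0,0.5],
    [0,0,1],
    [0,0,1.4],
    [0,0,1.6],
    [0,0,1.6]
  ],
  "claw": [-1,-1,-1,-1,-1]
}}

```text
t: 39.35
ee_pos: [485.4, 137.4, 111.5]
orientation: [[-1.0, 0.017, -0.002], [0.017, 1.0, 0.001], [0.002, 0.001, -1.0]]
ft_force: [6.0, -0.7, 0.0]
width: 0.337
grasp_force: 59.5
```

{"api": "move_arm", "payload": {
  "twist": [
    [0,0,0],
    [0,0,0],
    [0,0,0],
    [0,0,0],
    [0,0,0],
    [0,0,0],
    [0,0,0],
    [0,0,0],
    [0,0,0],
    [0,0,0],
    [0,0,0]
  ],
  "dp": [
    [0,0,0],
    [0,0,0],
    [0,0,0],
    [0,0,0],
    [0,0,-1],
    [0,0,-3],
    [0,0,-5],
    [0,0,-8],
    [0,-3,-10],
    [0,-6,-11],
    [0,-6,-11]
  ],
  "claw": [-0.2,0.1,0.3,0.3,0.3,0.3,0.3,0.3,0.3,0.3,0.3]
}}

```text
t: 40.45
ee_pos: [485.2, 75.2, 225.0]
orientation: [[-1.0, 0.019, 0.002], [0.019, 1.0, 0.002], [-0.002, 0.002, -1.0]]
ft_force: [0.1, -0.0, 1.0]
width: 0.655
grasp_force: 0.0
```

```bash
python3 - <<'E'
from h import *
st()
i=eyes.read_camera('scene')[:,:,::-1];t=eyes.read_camera('top')[:,:,::-1]
a=cv2.resize(i[210:330,240:390],(0,0),fx=2.6,fy=2.6,interpolation=2);b=cv2.resize(t[205:325,335:485],(0,0),fx=2.6,fy=2.6,interpolation=2)
cv2.imwrite('pics/p5.png',np.hstack([a,b]))
E
```

```text
t 40.45 p [485.2  75.2 225. ] w 0.655 g 0.0 F [ 0.1 -0.   1. ]
```

View pics/p5.png

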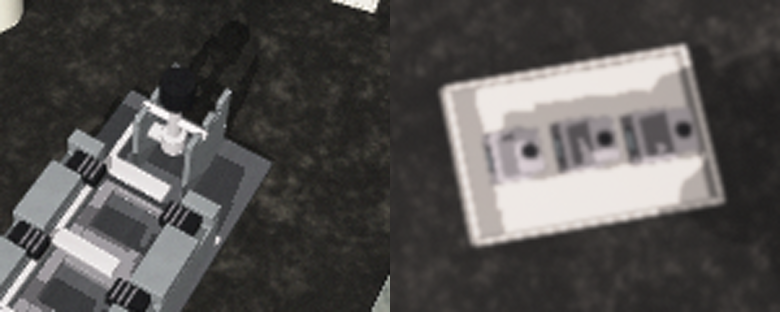

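The lever is down in its lock notch (cross pin low at (172,118), knob at (178,85)), and the three cells stand in the tray. I'll hand it in.

```bash
python3 -c "
from workcell import job
print(job.hand_in())"
```

```text
the job is handed in; nothing more can be done
None
```

The job is handed in: all three cells stand upright in the white tray, the rack is empty and the lever is back down in its lock notch, after about 41 s of robot time.

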